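Cap the photometer's light port

TASK

Put the dust cap on the photometer: take the cap out of its stand, lay it flat on the bench with its two tabs up and let go, then take it again by pinching the two tabs together, press it fully home into the round port against the sprung seal and let the tabs spring out under the rim, so that the cap stays locked in level by itself. Leave the flask, beaker, jar, brown bottle, petri dish and timer where they stand.

Things in the scene. Friction and masses are not known exactly. Their poses are not given: they have to be found in the camera images.
- cap_grip (a point): Dust cap: grey disc with two upright black tabs on one face. This point: on the cap's axis, between the tabs, half-way up them. z = axis, towards the tab side; y = line through both tabs, along which they are pinched. Tabs: 30 mm tall (15 below to 15 above this point), 26 wide (x), 6 thick (y), outer faces 56 mm apart free, 41 mm pinched; 44 mm apart inside. Cap about 140 g.
- cap_disc (a point): Middle of the cap's solid body, on its axis, 27 mm below cap_grip; axes as there. From the bottom: round plug 74 mm dia., 16 mm deep (12 below to 4 mm above this point), then round flange 90 mm dia., 8 mm thick (4 to 12 mm above it). It starts on edge in its stand, axis and y line level; it can be taken from above across plug and flange (24 mm), between the tabs.
- catch (a point): On the cap: outer end of the catch of the tab on its +y side; its mirror is on the -y side. Each tab carries a catch 20 mm wide, 5 mm thick, that sticks out sideways from the plug, upper face 9 mm under the flange: to 43 mm from the axis when free, 35.5 mm when pinched. Free, the catches are too wide for the port and do not snap in when pushed.
- tab_a (a joint): Travel of the tab on the cap's +y side towards the axis, m: 0 = sprung fully out, 0.0075 = fully pinched (stop). Its spring pushes out with 4 N when out, 8 N when pinched.
- tab_b (a joint): The same for the tab on the cap's -y side.
- cap_stand: Fixed grey stand, base 86 x 104 x 10 mm, with a slot between two cheeks up to 33 mm above the bench; origin at the centre of its underside. The cap stands on edge in the slot, its lowest rim 10 mm above the bench, its axis along the stand's x, the tab side to +x; the top of its rim is 100 mm above the bench.
- port (a point): Centre of the port's mouth, at the top of the metal collar (102 mm outer dia.) on the photometer, 84 mm above the bench; z up, x away from the photometer's front. The photometer is a fixed white box 170 (x) x 150 (y) x 60 mm high. The mouth is 78 mm in dia. and its rim 6 mm thick; below it the bore widens to 92 mm. The cap goes in plug down, at any yaw, tabs pinched.
- seal_pad (a joint): Sprung black seal pad in the port, m pressed: 0 = up, 12 mm below the mouth. The plug meets it 4 mm before the flange sits on the collar (hard stop); it pushes back with 6 N, 12 N at the end. Only in the last 3 mm are the catches clear below the rim: let go there, the tabs spring out and the pad lifts the cap 3 mm until the catches hold. If pads lift it as they open, the catches jam in the mouth.
- clear_bench (a point): A point on the bench between stand and photometer, bare for about 80 mm to the far side and 100 mm to both sides: room to lay the cap. Past that, on the far side, stands the block heater, 171 mm high: keep the gripper clear of it, best with the tabs' line not pointing at it.
- conical_flask: Bystander: glass flask 64 mm dia., 105 mm tall; origin under its centre.
- beaker_250: Bystander: glass beaker 71 mm dia., 92 mm tall; origin under its centre.
- staining_jar: Bystander: upright jar 55 x 48 x 105 mm with a grey lid; origin under its centre.
- reagent_bottle_2: Bystander: brown bottle with black cap, 60 mm dia., 126 mm tall; origin under its centre.
- petri_3: Bystander: empty petri dish 92 mm dia., 15 mm tall, at the left of the work; origin under its centre.
- timer: Bystander: white bench timer 62 x 62 x 22 mm, near the bench's front edge; origin under its centre.

How it is judged:
By the outcome, as a careful person would: the job done as asked, in the order asked, and still so for the second after the job is handed in, with the robot touching nothing.
It also fails if it takes over 58 s, if anything falls off the work surface, if the arm or the gripper's body presses on something with over 40 N, if the wrist force passes 120 N, or if a joint passes its speed limit or range.

ROBOT

A 6-joint arm with a two-finger parallel gripper is mounted at the origin on a cart in front of the work surface, level with it; the furniture and walls round the work are solid. World frame = base frame: x ahead of the robot, y to its left, z up, the work surface at z = 0. Lengths are in m, angles in rad, forces in N, time in s.
With the tool pointing down it reaches from about 0.25 to 0.775 m from the base axis. Payload 4 kg.
Tool frame: the origin (TCP) lies at the very end of the fingers, on their centre line; the grasp point (between the pads) lies 19 mm behind it (robot.grasp_offset is the distance from the TCP to the grasp point, in m); z points along the fingers, y is the direction in which the jaws open and shut (so a half turn about z gives the same grasp; the last joint's range is limited). The gripper opens to 85 mm and grips with 20 to 120 N. Pads are 22 mm wide; open, the fingers measure 114 mm over their backs; the gripper's body (76 mm by 85 mm) begins 54 mm behind the grasp point. The pads swing forward as they close: fully open they stand 13 mm farther back than shut.
Start: joints at [1.194, 0.087, 1.371, -0, 1.684, -0.103], TCP at [0.149, 0.53, 0.231] pointing down, gripper open.
Joint ranges: [-3.1, 3.1], [-0.76, 2.03], [0.27, 2.55], [-1.08, 4.22], [0.17, 2.65], [-2.57, 2.57]. Speed limits (rad/s): [2.79, 2.79, 3.14, 3.14, 3.14, 3.14].

INTERFACE

Orientations are given as a rotation vector (axis times angle).
In Python, from workcell import robot, grab_frame gives the robot as it stands.
- The arm moves only by the tool play_rows, never from a script. Its argument "targets" is a list that holds one entry, the list of rows, each a list of 6 numbers: the shift along the tool's x, y, z each as a share of 0.2 m, from -1 to 1, then the turn, a rotation vector about the tool's x, y, z each as a share of pi rad, from -1 to 1. A call has 1 to 20 rows; each row shifts and turns the commanded pose from where the row before left it, along the tool's axes as they then stand; what a row does not reach is not made up. A row lasts 1/10 s, in which the tool goes at most 50 mm and 8.59 degrees, less where a joint would pass 70% of its speed; a pose out of reach is approached as far as the arm can. A call with a number of a shift or a turn outside -1 to 1 is refused whole. A call with a gripper value outside its range is refused whole. "hand" is the opening in per cent of the stroke, from 0 (shut) to 100 (fully open), set as the call begins (left out, the last holds). The fingers move at their own pace and stop on an object; the grip force is fixed at half the most. Time passes only in rows, so rows that do not move let the fingers close. It gives the time, the measured TCP pose, the force and the opening at its end, in the units of the state.
- robot.get_state(): the state, without advancing time (a new reading comes with each control period).
- grab_frame(name): name is "scene" or "top"; returns a dict with "img" (400x640x3 uint8, blue, green, red), "K" (3x3 intrinsics, pixels), "k1" (the pictures are not rectified: a ray, as slopes to the right and down, at radius r is drawn at 1 + k1 r^2 times it, then the intrinsics apply), "extrinsics" (4x4, takes a point from camera to world coordinates). Camera axes: x right, y down, z forward; pixel columns grow to the right and rows downward; lengths in m; the calibration is good to about 2 mm. A picture is of the moment at which its call begins. There is no depth.
- robot.close_job(): hands the job in, once; it reports no verdict.
The state is a dict: "t": time; "joint_positions": joint angles; "qd": joint speeds; "joint_efforts": joint torques, N m; "tool_pos": TCP position; "tool_rot": TCP orientation; "force": force on the tool from outside, world axes, zero at the start; "ft_torque": the same for the moment, N m; "opening": finger opening in m.
Only numpy, scipy, OpenCV 4.12 (cv2) and the standard library are available. Lean on these libraries where they do the work, as an engineer would, in place of code of your own. Each camera call takes 0.05 s, during which the arm holds its last target. There are 200 camera calls.

## Working session

There is one attempt and no reset: what is moved stays moved. The work goes in short steps, Python scripts to look and compute and a tool call to move; the robot and the scene stay as the last step left them, time stands still between calls to the robot, and variables do not carry over. Pictures are saved under pics/ and viewed, about 8 in all and at most 12, crops included, and the job is handed in when it is done.

Besides the shell and the picture viewer there is one more tool, called after "Call:" as name(argument=value, ...), one argument or row to a line, values as JSON. play_rows: Moves the arm, as the interface text tells. Shift numbers are shares of 0.2 m and turn numbers shares of pi rad, none past 1 either way. Its arguments: {"type":"object","properties":{"targets":{"type":"array","items":{"type":"array","items":{"type":"array","items":{"type":"number"}}}},"hand":{"type":"number"}},"required":["targets"]}

```bash
ls; mkdir -p pics
cat > h.py <<'E'
import numpy as np, cv2
from workcell import robot, grab_frame
from scipy.spatial.transform import Rotation as R
def ray(f,u,v):
    K=np.array(f["K"]);d=np.array([[[u,v]]],float)
    p=cv2.undistortPoints(d,K,np.array([f["k1"],0,0,0,0.]))[0,0]
    E=np.array(f["extrinsics"]);r=E[:3,:3]@[p[0],p[1],1];return E[:3,3],r/np.linalg.norm(r)
def onz(f,u,v,z):
    o,r=ray(f,u,v);return o+r*(z-o[2])/r[2]
def proj(f,P):
    E=np.linalg.inv(np.array(f["extrinsics"]));q=E[:3,:3]@np.array(P)+E[:3,3]
    x=q[:2]/q[2];x=x*(1+f["k1"]*(x@x));K=np.array(f["K"]);return K[0,0]*x[0]+K[0,2],K[1,1]*x[1]+K[1,2]
def tri(a,b):
    (o1,r1),(o2,r2)=a,b
    s=np.linalg.lstsq(np.c_[r1,-r2],o2-o1,rcond=None)[0];p,q=o1+s[0]*r1,o2+s[1]*r2
    return (p+q)/2,np.linalg.norm(p-q)
E
python3 - <<'E'
from h import *
import pickle
for n in("scene","top"):
    f=grab_frame(n);cv2.imwrite(f"pics/{n}1.png",f["img"]);pickle.dump(f,open(n+".pkl","wb"))
    print(n,f["K"],f["k1"],np.round(f["extrinsics"],3))
print(robot.get_state())
E
```

```text
pics
scene [[390.98965289   0.         323.11121703]
 [  0.         390.98965289 197.07224339]
 [  0.           0.           1.        ]] -0.040239315079396716 [[-0.854 -0.3    0.425 -0.091]
 [-0.52   0.529 -0.671  0.929]
 [-0.024 -0.794 -0.608  0.897]
 [ 0.     0.     0.     1.   ]]
top [[465.79427403   0.         319.27247479]
 [  0.         465.79427403 196.24809582]
 [  0.           0.           1.        ]] -0.04517879377696371 [[-0.009 -0.991  0.134  0.262]
 [-1.     0.011  0.012  0.017]
 [-0.013 -0.133 -0.991  1.698]
 [ 0.     0.     0.     1.   ]]
{'t': 0.1, 'joint_positions': array([ 1.19388517e+00,  8.78753929e-02,  1.37212918e+00, -2.58782043e-05,
        1.68357340e+00, -1.03070940e-01]), 'qd': array([ 0.00014925, -0.00213237, -0.00403613, -0.00019224,  0.00164106,
        0.00140465]), 'joint_efforts': array([ 1.91238032e-03, -3.53016436e+01, -3.14218569e+01, -1.96089154e-04,
        8.02145689e-03, -1.10899023e-05]), 'tool_pos': array([0.14856805, 0.52908841, 0.23024606]), 'tool_rot': array([-4.28747752e-01, -3.11174592e+00,  3.03832297e-03]), 'force': array([-0.27250581,  0.02809443,  0.06667907]), 'ft_torque': array([-0.00423465, -0.03010917,  0.00891378]), 'opening': 0.08531738698936435}
```

View pics/scene1.png

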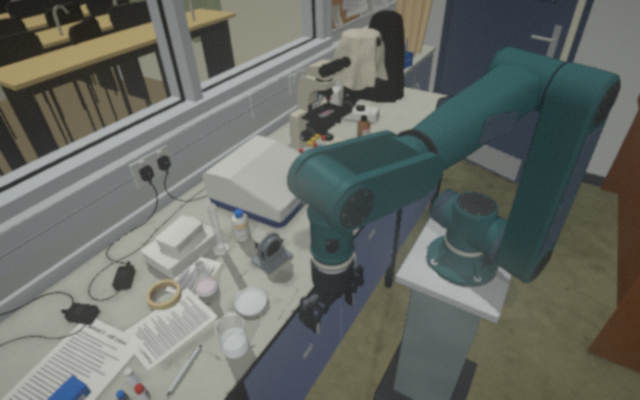

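View pics/top1.png

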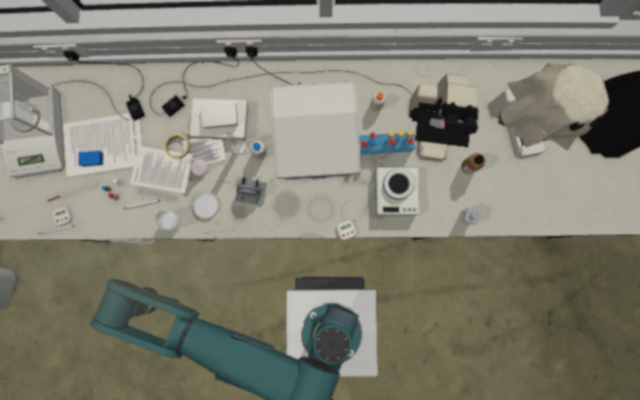

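The scene view shows the cap in its stand near (270,248). In the top view the stand is at (250,191), the photometer with its port at (398,184) and the heater box at (316,130). I'll zoom in on both in one picture.

Run:
```python
from h import *
import pickle
s=pickle.load(open("scene.pkl","rb"));t=pickle.load(open("top.pkl","rb"))
for p in [(250,191),(398,190),(316,178),(287,203)]: print(p,onz(t,*p,0.0).round(3))
a=cv2.resize(t["img"][160:240,225:425],None,fx=4,fy=4,interpolation=2)
b=cv2.resize(s["img"][210:290,220:320],None,fx=3.4,fy=3.4,interpolation=2)
c=cv2.resize(t["img"][165:220,225:290],None,fx=5,fy=5,interpolation=2)
im=np.zeros((600,800,3),np.uint8);im[:320]=a;im[325:325+272,:340]=b;im[325:600,400:725]=c
cv2.imwrite("pics/z1.png",im)
```

```text
(250, 191) [0.513 0.293 0.   ]
(398, 190) [ 0.511 -0.253  0.   ]
(316, 178) [0.559 0.049 0.   ]
(287, 203) [0.467 0.156 0.   ]
```

View pics/z1.png

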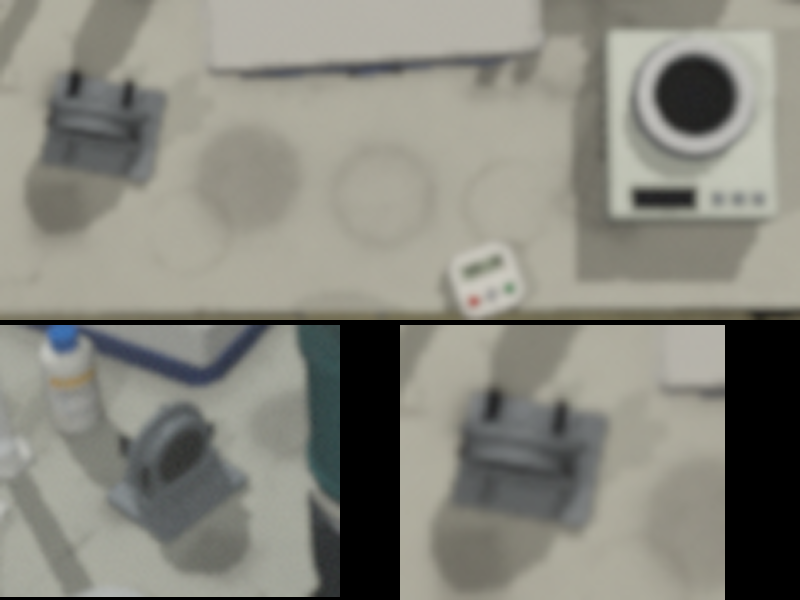

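The zoom shows the cap in its stand with the tabs pointing away from the robot (+x) and the plug side towards it. The stand is turned by about -10°, with its centre near top-view pixel (250,191). The port is bare at about (398,184). Next I'll make a higher zoom for both views and measure the port circles by mask.

Run:
```python
from h import *
import pickle
s=pickle.load(open("scene.pkl","rb"));t=pickle.load(open("top.pkl","rb"))
def z(f,x0,y0,w,h,k):
    a=cv2.resize(f["img"][y0:y0+h,x0:x0+w],None,fx=k,fy=k,interpolation=cv2.INTER_CUBIC)
    a=cv2.convertScaleAbs(a,alpha=1.5,beta=-40)
    for i in range(0,w,5): cv2.line(a,(i*k,0),(i*k,6 if i%10 else 14),(0,0,255),1)
    for i in range(0,h,5): cv2.line(a,(0,i*k),(6 if i%10 else 14,i*k),(0,0,255),1)
    return a
a=z(t,230,170,40,40,10);b=z(s,245,225,50,50,8)
im=np.zeros((400,800,3),np.uint8);im[:,:400]=a;im[:,400:]=b;cv2.imwrite("pics/z2.png",im)
g=cv2.cvtColor(t["img"],6)[165:205,375:420]
m=(g<80).astype(np.uint8);n,l,st,c=cv2.connectedComponentsWithStats(m)
for i in range(1,n):
    if st[i,4]>40: print("dark",c[i]+[375,165],st[i])
print(g[18].tolist())
```

```text
dark [398.25951557 183.25605536] [ 14   9  19  19 289]
[107, 128, 162, 184, 193, 192, 182, 156, 136, 155, 182, 187, 167, 120, 63, 40, 35, 36, 37, 36, 37, 35, 35, 35, 34, 34, 36, 34, 36, 34, 35, 36, 47, 81, 127, 164, 183, 185, 183, 183, 185, 188, 187, 175, 162]
```

View pics/z2.png

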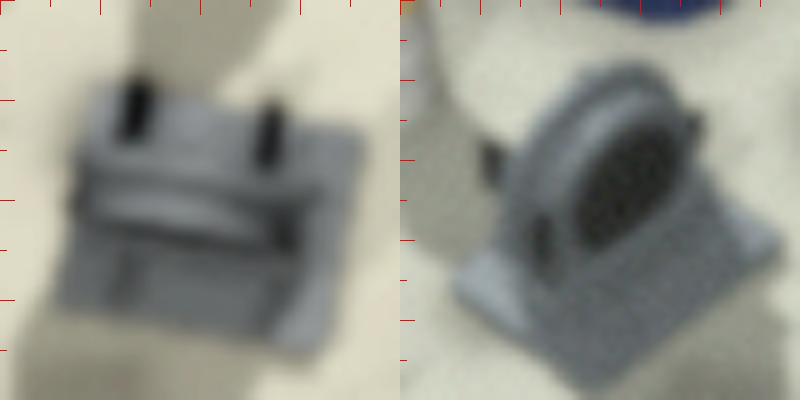

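In the top view the stand's base corners are at (238.8,178.5), (266.5,183.5), (261.8,205.8) and (235.5,200.5). The tabs are at (243.6,181) and (257,183.5). In the scene view the +y tab is at (256.5,245.6) and the top of the rim at about (273.5,232.8).

Run:
```python
from h import *
import pickle
s=pickle.load(open("scene.pkl","rb"));t=pickle.load(open("top.pkl","rb"))
C=[onz(t,*p,.01)[:2] for p in [(238.8,178.5),(266.5,183.5),(261.8,205.8),(235.5,200.5)]]
C=np.array(C);print(C.round(3),C.mean(0).round(3),[np.linalg.norm(C[i]-C[i-1]).round(3) for i in range(4)])
d=C[0]+C[1]-C[2]-C[3];print("yaw x",np.degrees(np.arctan2(d[1],d[0])))
d=C[0]+C[3]-C[2]-C[1];print("yaw y-90",np.degrees(np.arctan2(d[1],d[0]))-90)
print("tab tri",tri(ray(t,243.6,181),ray(s,256.5,245.6)))
for p in [(243.6,181),(257,183.5)]: print(onz(t,*p,.066).round(3))
# base corners seen in scene: left (245+52/8..), right, bottom
print("corner+x+y",tri(ray(t,238.8,178.5),ray(s,245+52/8,225+285/8)), "BL",tri(ray(t,235.5,200.5),ray(s,245+190/8,225+392/8)), "BR", tri(ray(t,261.8,205.8),ray(s,245+380/8,225+245/8)))
# predicted cap rim top in scene for stand estimate
print("port",onz(t,398.26,183.26,.078).round(4), onz(t,398.26,183.26,.084).round(4))
g=cv2.cvtColor(t["img"],6)
# rim top band bright arc
for v in range(186,200): print(v,g[v,236:264:3].tolist())
```

```text
[[0.559 0.334]
 [0.539 0.231]
 [0.457 0.248]
 [0.477 0.345]] [0.508 0.289] [np.float64(0.082), np.float64(0.105), np.float64(0.084), np.float64(0.099)]
yaw x -9.588119190152417
yaw y-90 -11.452829344728627
tab tri (array([0.54440893, 0.30963582, 0.05604734]), np.float64(0.006911968046123265))
[0.54  0.306 0.066]
[0.53  0.258 0.066]
corner+x+y (array([0.55879403, 0.33404005, 0.00519433]), np.float64(0.002085370965738502)) BL (array([0.47910608, 0.34698393, 0.00099879]), np.float64(0.0018692077087445115)) BR (array([0.45871014, 0.24950203, 0.00336729]), np.float64(0.0030591323661837153))
port [ 0.5235 -0.2418  0.078 ] [ 0.5225 -0.2409  0.084 ]
186 [129, 89, 103, 109, 117, 115, 96, 70, 106, 114]
187 [133, 80, 92, 99, 109, 110, 98, 83, 104, 113]
188 [132, 80, 91, 97, 97, 98, 94, 89, 95, 111]
189 [124, 84, 100, 106, 102, 93, 85, 83, 85, 108]
190 [118, 85, 106, 114, 114, 99, 78, 71, 79, 107]
191 [124, 82, 97, 106, 114, 106, 85, 64, 81, 111]
192 [131, 78, 75, 83, 98, 100, 90, 62, 84, 113]
193 [127, 82, 73, 70, 73, 82, 85, 61, 83, 114]
194 [124, 85, 79, 80, 71, 72, 72, 63, 84, 116]
195 [117, 88, 77, 83, 83, 79, 73, 72, 88, 116]
196 [109, 93, 75, 87, 86, 85, 82, 82, 91, 118]
197 [103, 92, 76, 92, 90, 87, 86, 82, 97, 123]
198 [101, 93, 78, 93, 95, 93, 91, 79, 102, 129]
199 [100, 94, 81, 95, 96, 96, 94, 80, 110, 132]
```

Call:
play_rows(
  targets=[
    [[0, 0, 0, 0, 0, 0.0471], [0, 0, 0, 0, 0, 0.0471], [0, 0, 0, 0, 0, 0.0471], [0, 0, 0, 0, 0, 0.0471], [0, 0, 0, 0, 0, 0.0471], [0, 0, 0, 0, 0, 0.0471], [0, 0, 0, 0, 0, 0.0471], [0, 0, 0, 0, 0, 0.0471], [0, 0, 0, 0, 0, 0.0471], [0, 0, 0, 0, 0, 0.0471]],
  ],
  hand=100,
)

```text
t: 1.1
tool_pos: [0.1486, 0.5292, 0.2306]
tool_rot: [2.42, 2.002, -0.002]
force: [0.4, 0.1, 0.4]
opening: 0.0853
```

Call:
play_rows(
  targets=[
    [[-0.0715, 0.1655, 0, 0, 0, 0], [-0.0715, 0.1655, 0, 0, 0, 0], [-0.0715, 0.1655, 0, 0, 0, 0], [-0.0715, 0.1655, 0, 0, 0, 0], [-0.0715, 0.1655, 0, 0, 0, 0], [-0.0715, 0.1655, 0, 0, 0, 0], [-0.0715, 0.1655, 0, 0, 0, 0], [-0.0715, 0.1655, 0, 0, 0, 0], [-0.0715, 0.1655, 0, 0, 0, 0], [-0.0715, 0.1655, 0, 0, 0, 0], [-0.0715, 0.1655, 0, 0, 0, 0], [-0.0715, 0.1655, 0, 0, 0, 0], [0, 0, 0, 0, 0, 0], [0, 0, 0, 0, 0, 0]],
  ],
)

```text
t: 2.5
tool_pos: [0.5082, 0.2881, 0.2303]
tool_rot: [-2.415, -2.007, 0.003]
force: [0.0, 0.5, -0.4]
opening: 0.0856
```

```bash
cat >> h.py <<'E'
def pose():
    s=robot.get_state();M=R.from_rotvec(s["tool_rot"]).as_matrix()
    print("t",round(s["t"],2),"p",s["tool_pos"].round(4),"y",M[:,1].round(3),"z",M[:,2].round(3),"q",s["joint_positions"].round(2),"F",s["force"].round(1),"open",round(s["opening"],4));return s["tool_pos"],M
def need(P,yaw=None):
    "shift in tool axes as shares, and turn about tool z as share to have tool y at yaw deg"
    p,M=pose();print("shift mm",(M.T@(np.array(P)-p)*1000).round(1),"share",(M.T@(np.array(P)-p)/.2).round(4))
    if yaw is not None: print("turn z share",round(((np.degrees(np.arctan2(M[1,1],M[0,1]))-yaw+180)%360-180)/180,4))
E
python3 - <<'E'
from h import *
need([.508,.288,.062],-10.5)
s=grab_frame("scene");t=grab_frame("top")
cv2.imwrite("pics/s2.png",s["img"])
a=cv2.resize(t["img"][140:230,200:320],None,fx=4,fy=4,interpolation=2)
b=cv2.resize(s["img"][160:280,200:330],None,fx=3,fy=3,interpolation=2)
im=np.zeros((400,800,3),np.uint8);im[:360,:480]=a;im[:360,480:]=b[:,:320]
cv2.imwrite("pics/z3.png",im)
# port in scene?
print(proj(s,[.5225,-.241,.084]))
E
```

```text
t 2.5 p [0.5082 0.2881 0.2303] y [ 0.983 -0.183 -0.002] z [-0.002 -0.    -1.   ] q [0.42 0.17 1.29 0.   1.69 0.6 ] F [ 0.   0.5 -0.4] open 0.0856
shift mm [ -0.    0.2 168.3] share [-1.000e-04  9.000e-04  8.416e-01]
turn z share -0.0003
(np.float64(349.3985437546532), np.float64(157.0937853107306))
```

View pics/s2.png

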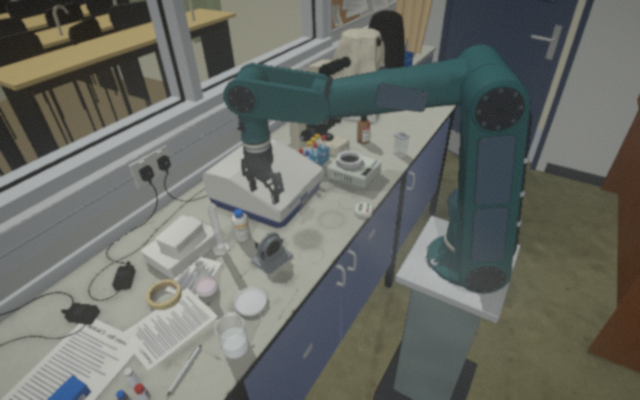

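The picture shows the gripper above the stand at about (265,185), and the port is visible at (349,158), as predicted. Next I'll go down and grip.

Call:
play_rows(
  targets=[
    [[0, 0, 0.1075, 0, 0, 0], [0, 0, 0.1075, 0, 0, 0], [0, 0, 0.1075, 0, 0, 0], [0, 0, 0.1075, 0, 0, 0], [0, 0, 0.1075, 0, 0, 0], [0, 0, 0.1075, 0, 0, 0], [0, 0, 0.1075, 0, 0, 0], [0, 0, 0.1075, 0, 0, 0], [0, 0, 0, 0, 0, 0], [0, 0, 0, 0, 0, 0]],
  ],
  hand=100,
)

```text
t: 3.6
tool_pos: [0.5073, 0.2894, 0.0596]
tool_rot: [-2.413, -2.011, 0.001]
force: [-0.1, -0.2, 0.9]
opening: 0.0855
```

Call:
play_rows(
  targets=[
    [[0, 0, 0, 0, 0, 0], [0, 0, 0, 0, 0, 0], [0, 0, 0, 0, 0, 0], [0, 0, 0, 0, 0, 0], [0, 0, 0, 0, 0, 0], [0, 0, 0, 0, 0, 0], [0, 0, 0, 0, 0, 0], [0, 0, 0, 0, 0, 0]],
  ],
  hand=45,
)

```text
t: 4.4
tool_pos: [0.5081, 0.2886, 0.0592]
tool_rot: [-2.415, -2.009, 0.0]
force: [0.4, -0.4, 0.4]
opening: 0.0388
```

Run:
```python
from h import *
pose()
s=grab_frame("scene");t=grab_frame("top")
a=cv2.resize(t["img"][160:220,215:295],None,fx=5,fy=5,interpolation=2)
b=cv2.resize(s["img"][190:270,220:320],None,fx=4,fy=4,interpolation=2)
im=np.zeros((320,800,3),np.uint8);im[:300,:400]=a;im[:,400:]=b
cv2.imwrite("pics/z4.png",im)
g=cv2.cvtColor(s["img"],6)[140:175,330:370];m=(g<75).astype(np.uint8);n,l,st,c=cv2.connectedComponentsWithStats(m)
for i in range(1,n):
    if st[i,4]>30:
        p=c[i]+[330,140];print("scene dark",p,st[i],tri(ray(t,398.26,183.26),ray(s,*p)))
```

```text
t 4.4 p [0.5081 0.2886 0.0592] y [ 0.983 -0.182 -0.   ] z [-0.  0. -1.] q [0.42 0.26 1.52 0.   1.36 0.6 ] F [ 0.4 -0.4  0.4] open 0.0388
scene dark [346.09418838 148.18036072] [  0   0  40  23 499] (array([ 0.52274962, -0.23025189,  0.12893884]), np.float64(0.01639113806674885))
```

View pics/z4.png

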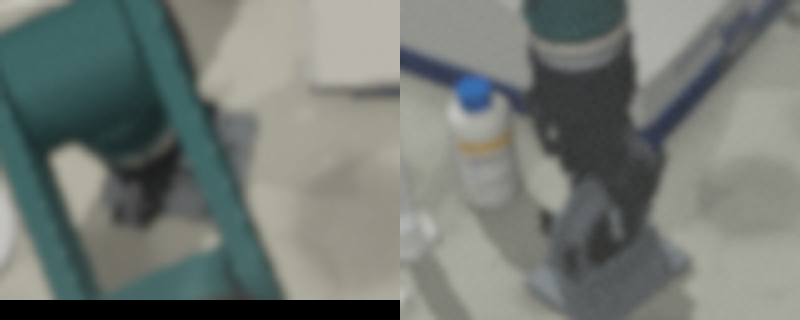

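The fingers straddle the cap disc: the near finger covers the plug face at about (600,235) in the crop, and the other is behind the flange. I'll close, then lift.

Call:
play_rows(
  targets=[
    [[0, 0, 0, 0, 0, 0], [0, 0, 0, 0, 0, 0], [0, 0, 0, 0, 0, 0], [0, 0, 0, 0, 0, 0], [0, 0, 0, 0, 0, 0], [0, 0, 0, 0, 0, 0], [0, 0, 0, 0, 0, 0]],
  ],
  hand=0,
)

```text
t: 5.2
tool_pos: [0.5084, 0.2887, 0.0595]
tool_rot: [2.415, 2.009, 0.001]
force: [1.8, 0.5, 0.6]
opening: 0.0234
```

Call:
play_rows(
  targets=[
    [[0, 0, -0.05, 0, 0, 0], [0, 0, -0.1, 0, 0, 0], [0, 0, -0.15, 0, 0, 0], [0, 0, -0.15, 0, 0, 0], [0, 0, -0.15, 0, 0, 0], [0, 0, -0.15, 0, 0, 0], [0, 0, 0, 0, 0, 0], [0, 0, 0, 0, 0, 0]],
  ],
)

```text
t: 6.0
tool_pos: [0.5077, 0.2887, 0.2096]
tool_rot: [-2.414, -2.009, -0.0]
force: [-0.4, 0.2, -2.1]
opening: 0.0231
```

Run:
```python
from h import *
need([.47,.10,.21],12)
s=grab_frame("scene");
print(robot.get_state()["ft_torque"])
```

```text
t 6.0 p [0.5077 0.2887 0.2096] y [ 0.983 -0.181 -0.   ] z [-0.  0. -1.] q [0.42 0.17 1.32 0.   1.65 0.6 ] F [-0.4  0.2 -2.1] open 0.0231
shift mm [-192.4   -2.8   -0.5] share [-0.9622 -0.0141 -0.0023]
turn z share -0.1247
[ 0.01499363  0.06634449 -0.00813088]
```

Call:
play_rows(
  targets=[
    [[-0.1324, 0.001, 0, 0, 0, 0], [-0.1324, 0.001, 0, 0, 0, 0], [-0.1324, 0.001, 0, 0, 0, 0], [-0.1324, 0.001, 0, 0, 0, 0], [-0.1324, 0.001, 0, 0, 0, 0], [-0.1324, 0.001, 0, 0, 0, 0], [-0.1324, 0.001, 0, 0, 0, 0], [-0.1324, 0.001, 0, 0, 0, 0], [0, 0, 0, 0, 0, -0.0375], [0, 0, 0, 0, 0, -0.0375], [0, 0, 0, 0, 0, 0]],
  ],
)

```text
t: 7.15
tool_pos: [0.4698, 0.0797, 0.2068]
tool_rot: [-2.16, -2.276, 0.005]
force: [0.6, -0.0, -1.7]
opening: 0.0231
```

Call:
play_rows(
  targets=[
    [[0, 0, 0, -0.0382, 0, 0], [0, 0, 0, -0.0382, 0, 0], [0, 0, 0, -0.0382, 0, 0], [0, 0, 0, -0.0382, 0, 0], [0, 0, 0, -0.0382, 0, 0], [0, 0, 0, -0.0382, 0, 0], [0, 0, 0, -0.0382, 0, 0], [0, 0, 0, -0.0382, 0, 0], [0, 0, 0, 0, 0, 0], [0, 0, 0, 0, 0, 0]],
  ],
)

```text
t: 8.15
tool_pos: [0.4704, 0.0802, 0.2074]
tool_rot: [1.61, 1.696, 0.879]
force: [-0.1, -0.4, -0.5]
opening: 0.0237
```

Run:
```python
from h import *
p,M=pose()
need([.471,.08,.045])
s=grab_frame("scene")
im=cv2.resize(s["img"][100:300,200:480],None,fx=2.8,fy=2.8,interpolation=2);cv2.imwrite("pics/z5.png",im)
```

```text
t 8.15 p [0.4704 0.0802 0.2074] y [0.577 0.029 0.817] z [ 0.815  0.044 -0.577] q [ 0.05 -0.71  2.27  0.01  0.62 -0.01] F [-0.1 -0.4 -0.5] open 0.0237
t 8.15 p [0.4704 0.0802 0.2074] y [0.577 0.029 0.817] z [ 0.815  0.044 -0.577] q [ 0.05 -0.71  2.27  0.01  0.62 -0.01] F [-0.1 -0.4 -0.5] open 0.0237
shift mm [  -0.4 -132.2   94.2] share [-0.0021 -0.6611  0.4712]
```

View pics/z5.png

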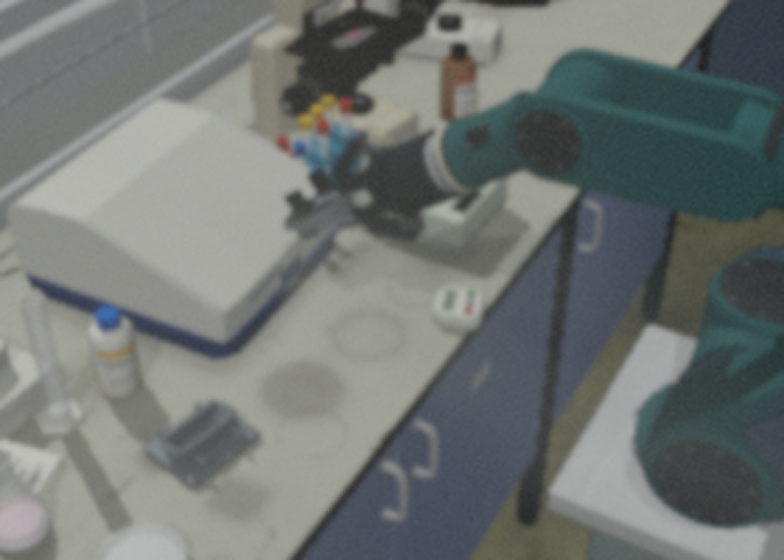

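The cap hangs tilted with its tabs up, at about (320,210) in the crop, clear of everything. I'll lower it step by step and watch the joints.

Call:
play_rows(
  targets=[
    [[0, -0.0408, 0.0289, 0, 0, 0], [0, -0.0408, 0.0289, 0, 0, 0], [0, -0.0408, 0.0289, 0, 0, 0], [0, -0.0408, 0.0289, 0, 0, 0], [0, -0.0408, 0.0289, 0, 0, 0], [0, -0.0408, 0.0289, 0, 0, 0], [0, -0.0408, 0.0289, 0, 0, 0], [0, -0.0408, 0.0289, 0, 0, 0], [0, -0.0408, 0.0289, 0, 0, 0], [0, -0.0408, 0.0289, 0, 0, 0], [0, 0, 0, 0, 0, 0]],
  ],
)

```text
t: 9.3
tool_pos: [0.4705, 0.08, 0.1063]
tool_rot: [1.609, 1.697, 0.878]
force: [-1.4, 1.0, -1.9]
opening: 0.0229
```

Run:
```python
from h import *
need([.471,.08,.040])
```

```text
t 9.3 p [0.4705 0.08   0.1063] y [0.577 0.03  0.817] z [ 0.815  0.043 -0.577] q [ 0.05 -0.57  2.43  0.02  0.33 -0.02] F [-1.4  1.  -1.9] open 0.0229
shift mm [ -0.  -53.8  38.7] share [-1.000e-04 -2.691e-01  1.933e-01]
```

Call:
play_rows(
  targets=[
    [[0, 0, 0, 0.0278, 0, 0], [0, 0, 0, 0.0278, 0, 0], [0, 0, 0, 0, 0, 0]],
  ],
)

```text
t: 9.6
tool_pos: [0.475, 0.0801, 0.114]
tool_rot: [1.714, 1.807, 0.757]
force: [0.3, 0.8, 0.1]
opening: 0.0232
```

Run:
```python
from h import *
need([.477,.08,.044])
```

```text
t 9.6 p [0.475  0.0801 0.114 ] y [0.701 0.037 0.712] z [ 0.711  0.038 -0.702] q [ 0.05 -0.52  2.29  0.01  0.57 -0.01] F [0.3 0.8 0.1] open 0.0232
shift mm [ -0.2 -48.5  50.5] share [-0.0012 -0.2424  0.2526]
```

Call:
play_rows(
  targets=[
    [[0, -0.0346, 0.0361, 0, 0, 0], [0, -0.0346, 0.0361, 0, 0, 0], [0, -0.0346, 0.0361, 0, 0, 0], [0, -0.0346, 0.0361, 0, 0, 0], [0, -0.0346, 0.0361, 0, 0, 0], [0, -0.0346, 0.0361, 0, 0, 0], [0, -0.0346, 0.0361, 0, 0, 0], [0, 0, 0, 0, 0, 0], [0, 0, 0, 0, 0, 0]],
  ],
)

```text
t: 10.5
tool_pos: [0.4718, 0.0801, 0.0374]
tool_rot: [1.721, 1.814, 0.749]
force: [0.1, -0.3, -1.2]
opening: 0.0232
```

Run:
```python
from h import *
need([.477,.08,.038])
s=grab_frame("scene")
im=cv2.resize(s["img"][150:250,270:400],None,fx=6,fy=6,interpolation=2);cv2.imwrite("pics/z6.png",im)
```

```text
t 10.5 p [0.4718 0.0801 0.0374] y [0.708 0.037 0.705] z [ 0.704  0.037 -0.709] q [ 0.05 -0.37  2.38  0.01  0.35 -0.02] F [ 0.1 -0.3 -1.2] open 0.0232
shift mm [-0.3  4.1  3.2] share [-0.0017  0.0204  0.016 ]
```

View pics/z6.png

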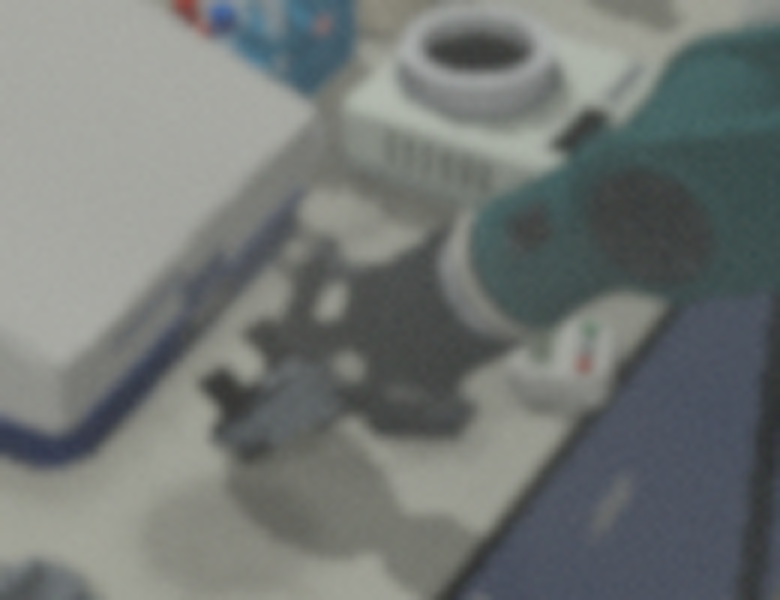

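The cap is just above the bench with its tabs up, tilted about 45°, at about (280,410) in the crop, and nothing is near it. I'll tilt a bit more, touch down, open slightly, then lower and back out.

Call:
play_rows(
  targets=[
    [[0, 0, 0, -0.0278, 0, 0], [0, -0.0035, 0.0035, 0, 0, 0], [0, -0.0035, 0.0035, 0, 0, 0], [0, 0, 0, 0, 0, 0]],
  ],
)

```text
t: 10.95
tool_pos: [0.4735, 0.0802, 0.0373]
tool_rot: [1.664, 1.754, 0.817]
force: [0.6, 0.1, -1.2]
opening: 0.0232
```

Run:
```python
from h import *
need([.477,.08,.036])
```

```text
t 10.95 p [0.4735 0.0802 0.0373] y [0.643 0.034 0.765] z [ 0.764  0.041 -0.644] q [ 0.05 -0.38  2.44  0.03  0.21 -0.03] F [ 0.6  0.1 -1.2] open 0.0232
shift mm [-0.3  1.2  3.5] share [-0.0017  0.0061  0.0176]
```

Call:
play_rows(
  targets=[
    [[0, -0.0077, 0.0064, 0, 0, 0], [0, 0, 0, 0, 0, 0], [0, 0, 0, 0, 0, 0]],
  ],
)

```text
t: 11.25
tool_pos: [0.4737, 0.0802, 0.0355]
tool_rot: [1.663, 1.754, 0.818]
force: [-0.2, -0.5, -1.1]
opening: 0.023
```

Call:
play_rows(
  targets=[
    [[0, 0, 0, 0, 0, 0], [0, 0, 0, 0, 0, 0], [0, 0, 0, 0, 0, 0], [0, 0, 0, 0, 0, 0]],
  ],
  hand=38,
)

```text
t: 11.65
tool_pos: [0.4736, 0.0802, 0.0356]
tool_rot: [1.663, 1.753, 0.818]
force: [0.4, 1.1, 0.6]
opening: 0.0321
```

Run:
```python
from h import *
pose()
```

```text
t 11.65 p [0.4736 0.0802 0.0356] y [0.641 0.034 0.766] z [ 0.765  0.041 -0.642] q [ 0.05 -0.37  2.44  0.03  0.2  -0.03] F [0.4 1.1 0.6] open 0.0321
```

Call:
play_rows(
  targets=[
    [[0, -0.016, -0.019, 0.006, 0, 0], [0, -0.016, -0.019, 0.006, 0, 0], [0, -0.016, -0.019, 0.006, 0, 0], [0, 0, 0, 0, 0, 0]],
  ],
  hand=45,
)

```text
t: 12.05
tool_pos: [0.4588, 0.0794, 0.0363]
tool_rot: [1.699, 1.791, 0.776]
force: [-0.6, 0.8, 0.1]
opening: 0.0386
```

Run:
```python
from h import *
pose()
```

```text
t 12.05 p [0.4588 0.0794 0.0363] y [0.683 0.036 0.729] z [ 0.728  0.039 -0.684] q [ 0.05 -0.42  2.43  0.02  0.31 -0.02] F [-0.6  0.8  0.1] open 0.0386
```

Call:
play_rows(
  targets=[
    [[0, -0.0225, -0.013, 0.004, 0, 0], [0, -0.0225, -0.013, 0.004, 0, 0], [0, -0.0225, -0.013, 0.004, 0, 0], [0, -0.0225, -0.013, 0.004, 0, 0], [0, -0.0225, -0.013, 0.004, 0, 0], [0, -0.0225, -0.013, 0.004, 0, 0], [0, 0, 0, 0, 0, 0]],
  ],
)

```text
t: 12.75
tool_pos: [0.4284, 0.0778, 0.0279]
tool_rot: [1.747, 1.842, 0.716]
force: [0.2, -0.2, -0.6]
opening: 0.0385
```

Run:
```python
from h import *
pose()
s=grab_frame("scene")
im=cv2.resize(s["img"][170:260,270:390],None,fx=6,fy=6,interpolation=2);cv2.imwrite("pics/z7.png",im)
```

```text
t 12.75 p [0.4284 0.0778 0.0279] y [0.736 0.039 0.675] z [ 0.674  0.036 -0.737] q [ 0.05 -0.5   2.45  0.01  0.45 -0.02] F [ 0.2 -0.2 -0.6] open 0.0385
```

View pics/z7.png

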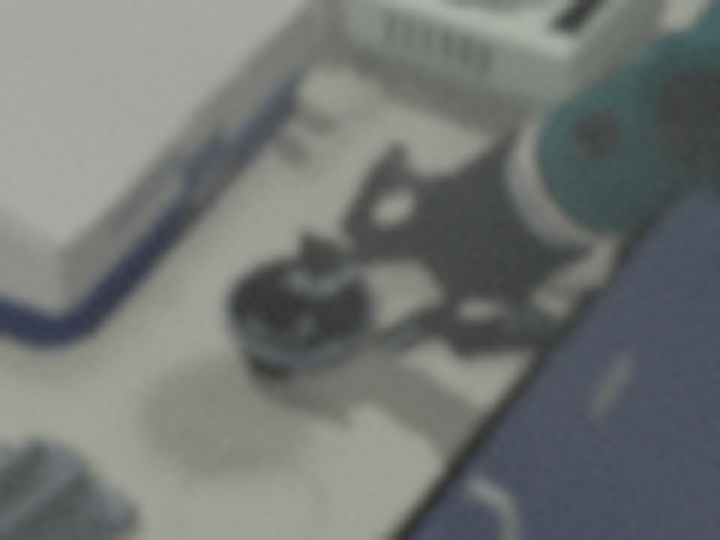

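The cap has come off the fingers and lies at about (300,310) in the crop, partly in the gripper's shadow. The tab orientation isn't clear yet, so I'll withdraw and look with clear lighting.

Call:
play_rows(
  targets=[
    [[0, 0, -0.06, 0, 0, 0], [0, 0, -0.06, 0.02, 0, 0], [0, 0, -0.08, 0.02, 0, 0], [0, 0, -0.08, 0.02, 0, 0], [0, 0, -0.08, 0.02, 0, 0], [0, 0, -0.08, 0.02, 0, 0], [0, 0, -0.08, 0.02, 0, 0], [0, 0, -0.08, 0.02, 0, 0], [0, 0, -0.08, 0.02, 0, 0], [0, 0, -0.08, 0.02, 0, 0], [0, 0, -0.08, 0.02, 0, 0], [0, 0, -0.08, 0.02, 0, 0], [0, 0, -0.08, 0.02, 0, 0], [0, 0, 0, 0, 0, 0]],
  ],
)

```text
t: 14.2
tool_pos: [0.3535, 0.0737, 0.2085]
tool_rot: [-2.158, -2.275, 0.01]
force: [1.0, 0.4, 0.0]
opening: 0.0387
```

Run:
```python
from h import *
import pickle
pose()
s=grab_frame("scene");t=grab_frame("top")
pickle.dump((s,t),open("laid.pkl","wb"))
def z(f,x0,y0,w,h,k):
    a=cv2.resize(f["img"][y0:y0+h,x0:x0+w],None,fx=k,fy=k,interpolation=cv2.INTER_CUBIC)
    a=cv2.convertScaleAbs(a,alpha=1.4,beta=-20)
    for i in range(0,w,5): cv2.line(a,(i*k,0),(i*k,6 if i%10 else 14),(0,0,255),1)
    for i in range(0,h,5): cv2.line(a,(0,i*k),(6 if i%10 else 14,i*k),(0,0,255),1)
    return a
u,v=map(int,proj(t,[.475,.08,.02]));a,b=map(int,proj(s,[.475,.08,.02]));print(u,v,a,b)
im=np.hstack([z(t,u-25,v-25,50,50,8),z(s,a-25,b-25,50,50,8)]);cv2.imwrite("pics/z8.png",im)
```

```text
t 14.2 p [0.3535 0.0737 0.2085] y [ 0.999  0.053 -0.009] z [-0.009 -0.    -1.   ] q [ 0.05 -0.34  1.79  0.    1.69 -0.  ] F [1.  0.4 0. ] open 0.0387
307 199 316 219
```

View pics/z8.png

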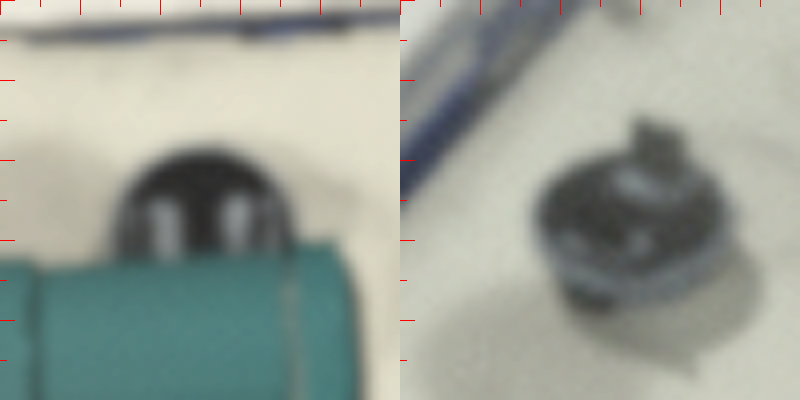

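The picture shows the disc lying at about scene pixel (320,219), with one tab standing up at about (323,211) and a black catch under the near rim at (314,229). To check the tab orientation I'll project the expected tab points and compare them.

Run:
```python
from h import *
import pickle
s,t=pickle.load(open("laid.pkl","rb"))
# flange outline in scene zoom: left 535,right 733, top~150,bottom~305
cs=np.array([(634-400)/8+291,225/8+194]);print("scene centre px",cs)
c=onz(s,*cs,.022);print("C",c.round(3))
zz=lambda p:(round(400+(p[0]-291)*8),round((p[1]-194)*8))
zt=lambda p:(round((p[0]-282)*8),round((p[1]-174)*8))
psi=np.radians(3);ax=np.array([np.cos(psi),np.sin(psi)]);ay=np.array([-np.sin(psi),np.cos(psi)])
for name,a,b,z in [("disc+x",45,0,.024),("disc-x",-45,0,.024),("disc+y",0,45,.024),("disc-y",0,-45,.024)]+[(f"tab{y}z{z}",0,y,z) for y in(-25,25) for z in(.024,.054)]+[("catch",0,43,.004),("catch-",0,-43,.004)]:
    P=np.r_[c[:2]+a/1e3*ax+b/1e3*ay,z];print(name,"scene",zz(proj(s,P)),"top",zt(proj(t,P)))
g=cv2.cvtColor(t["img"],6)[192:206,294:322];print(g)
```

```text
scene centre px [320.25  222.125]
C [0.457 0.088 0.022]
disc+x scene (542, 190) top (182, 149)
disc-x scene (728, 253) top (193, 346)
disc+y scene (582, 285) top (88, 253)
disc-y scene (684, 161) top (287, 241)
tab-25z0.024 scene (662, 187) top (243, 243)
tab-25z0.054 scene (660, 133) top (241, 236)
tab25z0.024 scene (605, 256) top (132, 250)
tab25z0.054 scene (603, 202) top (128, 243)
catch scene (586, 318) top (96, 258)
catch- scene (682, 198) top (283, 246)
[[164 167 169 170 170 169 165 160 151 139 129 121 115 112 110 113 123 133
  142 150 156 157 158 159 161 164 167 169]
 [160 163 166 167 164 159 150 137 120 102  87  78  73  71  71  76  85 100
  115 130 143 150 154 156 156 159 163 165]
 [155 156 160 161 154 140 122 101  81  65  58  52  49  50  49  51  55  66
   79  99 119 136 147 151 153 155 157 160]
 [151 152 152 149 137 116  89  67  53  49  46  47  46  47  45  48  46  49
   54  67  90 115 135 144 148 150 151 154]
 [149 148 143 133 115  89  65  51  47  47  47  45  46  48  47  47  47  48
   49  49  65  89 115 133 141 145 147 147]
 [146 144 135 117  92  67  55  50  49  49  49  47 
[... 303 characters left out ...]
137 125 106  85  76  70  78  95 104  97  77  55  47  46  54  72  98 113
  107  85  74  78  77  82 107 131 144 149]
 [136 121 100  80  75  69  76  94 108 103  82  59  47  46  54  73  98 112
  104  81  68  73  75  77 101 128 144 149]
 [133 116  91  75  70  66  72  91 107 103  83  59  49  45  53  71  95 108
   97  77  66  74  76  74  94 122 140 145]
 [127 109  87  70  66  64  70  91 108 104  84  61  49  48  53  67  87 101
   92  73  68  77  79  70  84 110 126 130]
 [120 105  85  68  64  63  70  90 105 104  86  62  51  51  53  64  82  93
   87  73  71  79  79  69  73  90 100 105]
 [113 101  84  68  65  65  70  86 100 100  86  69  61  60  62  67  80  87
   83  77  75  80  80  71  71  81  84  87]]
```

The far tab is where the model predicts it, so the tabs are up and the cap lies flat with its centre at about (0.458, 0.083) and yaw about 1.5°. I'll open, turn the jaws a quarter turn and go above it.

Call:
play_rows(
  targets=[
    [[0, 0, 0, 0, 0, 0.0462], [0, 0, 0, 0, 0, 0.0462], [0, 0, 0, 0, 0, 0.0462], [0, 0, 0, 0, 0, 0.0462], [0, 0, 0, 0, 0, 0.0462], [0, 0, 0, 0, 0, 0.0462], [0, 0, 0, 0, 0, 0.0462], [0, 0, 0, 0, 0, 0.0462], [0, 0, 0, 0, 0, 0.0462], [0, 0, 0, 0, 0, 0.0462], [0, 0, 0, 0, 0, 0.0462], [0, 0, 0, 0, 0, 0]],
  ],
  hand=100,
)

```text
t: 15.5
tool_pos: [0.35, 0.0736, 0.2053]
tool_rot: [3.141, 0.043, -0.022]
force: [0.1, 0.0, -0.4]
opening: 0.0856
```

Call:
play_rows(
  targets=[
    [[0.131, -0.0083, 0, 0, 0, 0], [0.131, -0.0083, 0, 0, 0, 0], [0.131, -0.0083, 0, 0, 0, 0], [0.131, -0.0083, 0, 0, 0, 0], [0, 0, 0.1, 0, 0, 0], [0, 0, 0.1, 0, 0, 0], [0, 0, 0.1, 0, 0, 0], [0, 0, 0.1, 0, 0, 0], [0, 0, 0, 0, 0, 0], [0, 0, 0, 0, 0, 0]],
  ],
)

```text
t: 16.5
tool_pos: [0.4539, 0.0831, 0.1249]
tool_rot: [3.141, 0.045, -0.022]
force: [0.3, -1.0, 0.6]
opening: 0.0855
```

Run:
```python
from h import *
need([.458,.083,.023],-88.5)
```

```text
t 16.5 p [0.4539 0.0831 0.1249] y [ 0.029 -1.     0.   ] z [-0.014 -0.001 -1.   ] q [ 0.06 -0.05  1.73  0.    1.48  1.6 ] F [ 0.3 -1.   0.6] open 0.0855
shift mm [  5.5   0.2 101.8] share [0.0274 0.0008 0.509 ]
turn z share 0.0009
```

Call:
play_rows(
  targets=[
    [[0.0195, 0, 0, 0, 0.0045, 0], [0, 0, 0.085, 0, 0, 0], [0, 0, 0.085, 0, 0, 0], [0, 0, 0.085, 0, 0, 0], [0, 0, 0.085, 0, 0, 0], [0, 0, 0.085, 0, 0, 0], [0, 0, 0.085, 0, 0, 0], [0, 0, 0, 0, 0, 0], [0, 0, 0, 0, 0, 0]],
  ],
)

```text
t: 17.4
tool_pos: [0.4594, 0.0832, 0.0242]
tool_rot: [3.141, 0.043, 0.005]
force: [-0.2, -0.0, 0.1]
opening: 0.0854
```

Call:
play_rows(
  targets=[
    [[0, 0, 0, 0, 0, 0], [0, 0, 0, 0, 0, 0], [0, 0, 0, 0, 0, 0], [0, 0, 0, 0, 0, 0]],
  ],
  hand=70,
)

```text
t: 17.8
tool_pos: [0.4588, 0.0832, 0.0236]
tool_rot: [3.141, 0.043, 0.003]
force: [1.3, 0.5, -0.5]
opening: 0.0594
```

Run:
```python
from h import *
need([.458,.083,.023],-88.5)
s=grab_frame("scene")
im=cv2.resize(s["img"][180:245,275:365],None,fx=8,fy=8,interpolation=2);cv2.imwrite("pics/z9.png",im)
```

```text
t 17.8 p [0.4588 0.0832 0.0236] y [ 0.027 -1.     0.   ] z [ 0.002 -0.    -1.   ] q [ 0.06  0.04  1.85 -0.    1.25  1.6 ] F [ 1.3  0.5 -0.5] open 0.0594
shift mm [-0.8  0.2  0.6] share [-0.0042  0.0009  0.003 ]
turn z share 0.0003
```

View pics/z9.png

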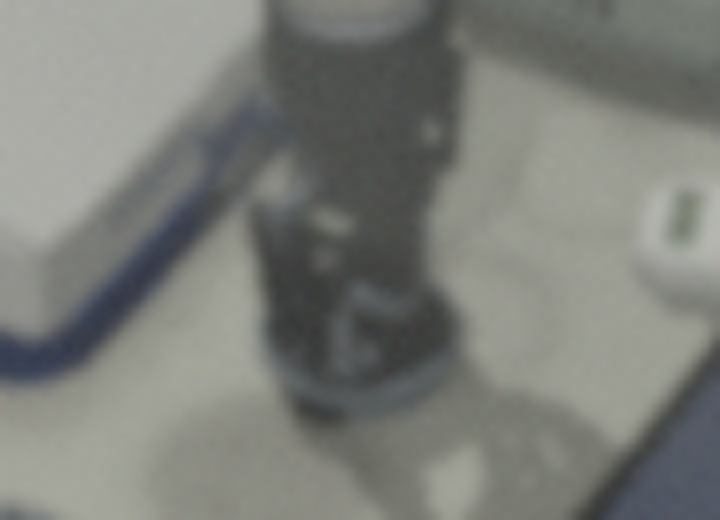

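The fingers stand over the disc outside both tabs, with the cap flat and the disc at about (365,350) in the crop. Now I'll pinch the tabs.

Call:
play_rows(
  targets=[
    [[0, 0, 0, 0, 0, 0], [0, 0, 0, 0, 0, 0], [0, 0, 0, 0, 0, 0], [0, 0, 0, 0, 0, 0], [0, 0, 0, 0, 0, 0], [0, 0, 0, 0, 0, 0]],
  ],
  hand=0,
)

```text
t: 18.45
tool_pos: [0.4599, 0.0832, 0.0257]
tool_rot: [3.141, 0.043, 0.006]
force: [-3.6, -0.5, 10.9]
opening: 0.037
```

Run:
```python
from h import *
pose()
```

```text
t 18.45 p [0.4599 0.0832 0.0257] y [ 0.027 -1.     0.   ] z [ 0.004 -0.    -1.   ] q [ 0.06  0.04  1.84 -0.    1.25  1.6 ] F [-3.6 -0.5 10.9] open 0.037
```

Call:
play_rows(
  targets=[
    [[0, 0, -0.01, 0, 0, 0], [0, 0, -0.01, 0, 0, 0], [0, 0, -0.03, 0, 0, 0], [0, 0, -0.1, 0, 0, 0], [0, 0, -0.1, 0, 0, 0], [0, 0, -0.1, 0, 0, 0], [0, 0, -0.1, 0, 0, 0], [0, 0, 0, 0, 0, 0], [0, 0, 0, 0, 0, 0]],
  ],
)

```text
t: 19.35
tool_pos: [0.4583, 0.0832, 0.1127]
tool_rot: [3.141, 0.043, 0.001]
force: [-0.5, -0.0, -1.4]
opening: 0.0366
```

Run:
```python
from h import *
import pickle
need([.5225,-.241,.125])
print(robot.get_state()["ft_torque"])
s=grab_frame("scene");t=grab_frame("top");pickle.dump((s,t),open("held.pkl","wb"))
p=proj(s,[.4585,.083,.09]);print(p)
# pad centre by two views: dark mouth
g=cv2.cvtColor(s["img"],6)[145:175,335:365];m=(g<70).astype(np.uint8);n,l,st,c=cv2.connectedComponentsWithStats(m)
for i in range(1,n):
    if st[i,4]>20: q=c[i]+[335,145];print("scene dark",q,st[i])
print(g[5:24,4:26])
```

```text
t 19.35 p [0.4583 0.0832 0.1127] y [ 0.027 -1.     0.   ] z [ 0.001 -0.    -1.   ] q [ 0.06 -0.05  1.75 -0.    1.44  1.6 ] F [-0.5 -0.  -1.4] open 0.0366
shift mm [ 55.4 325.8 -12.1] share [ 0.2769  1.629  -0.0607]
[ 0.022655    0.08838281 -0.04210343]
(np.float64(319.9683220903785), np.float64(205.61877024880266))
scene dark [348.82 158.22] [ 7 11 14  5 50]
[[123 121 120 120 127 132 137 136 135 137 144 147 151 154 154 156 155 155
  155 154 156 157]
 [126 128 129 132 137 141 144 143 142 141 142 145 149 148 151 153 155 156
  154 155 156 157]
 [134 137 141 144 141 141 139 138 137 136 135 135 138 142 143 145 149 151
  153 154 156 157]
 [143 145 144 140 136 131 127 124 124 123 122 121 123 127 127 130 135 141
  148 154 155 157]
 [149 145 135 128 120 116 114 113 110 108 104 106 108 112 115 116 120 126
  136 148 154 157]
 [147 137 123 113 108 103 100  94  91  87  86  84  90  95  99 102 108 113
  125 140 150 156]
 [144 126 110  98  90  82  78  73  70  68  68  68  72  74  75  85  91 101
  111 127 145 155]
 [143 120  97  80  68  66  63  58  59  59  59  59  59  61  62  65  73  82
   95 116 138 
[... 328 characters left out ...]
8  92  94  95 100 105 113 123
  134 140 139 131]
 [124 132 139 140 139 135 127 123 121 122 125 131 133 133 135 137 141 140
  140 135 126 119]
 [111 118 126 135 137 138 136 137 139 139 146 150 150 150 148 149 145 141
  134 127 120 109]
 [108 111 116 119 125 128 131 132 134 135 141 143 144 144 143 141 137 132
  127 123 114 105]
 [109 109 111 113 117 117 121 122 123 124 126 129 128 127 128 128 126 124
  124 119 112 106]
 [119 113 111 114 113 115 115 118 117 121 119 119 120 121 119 121 122 122
  119 113 108 109]
 [138 127 115 112 109 111 113 114 115 117 118 117 116 115 117 117 112 112
  110 108 108 112]
 [152 144 134 123 113 109 107 110 109 111 110 112 109 110 108 108 107 105
  105 107 112 115]]
```

Both views agree on the port: the scene mouth centre is about (349.3,156.7) against a predicted (349.4,157.1). I'll refine the port centre and the cap's offset from the tool numerically, since the fit only allows ±2 mm.

Run:
```python
from h import *
import pickle
t0=pickle.load(open("top.pkl","rb"));s1,t1=pickle.load(open("laid.pkl","rb"));s2,t2=pickle.load(open("held.pkl","rb"))
def fit(f,x0,y0,w,h,th,amin,amax,inv=1):
    g=cv2.resize(cv2.cvtColor(f["img"],6)[y0:y0+h,x0:x0+w],None,fx=8,fy=8,interpolation=cv2.INTER_CUBIC)
    m=((g<th) if inv else (g>th)).astype(np.uint8)
    for c in cv2.findContours(m,cv2.RETR_LIST,cv2.CHAIN_APPROX_NONE)[0]:
        if len(c)>20 and amin<cv2.contourArea(c)/64<amax:
            e=cv2.fitEllipse(c);u=(e[0][0]+.5)/8-.5+x0;v=(e[0][1]+.5)/8-.5+y0
            print(th,"ell",round(u,2),round(v,2),np.round(np.array(e[1])/8,1),"z84",onz(f,u,v,.084).round(4)[:2])
for th in (80,100,120,140): fit(t0,375,160,46,46,th,150,900)
for th in(80,100): fit(s2,335,145,30,25,th,30,300)
u,_=306.95,0
print("cap x",onz(t1,307.5,192.05,.024)[0]-.045,"y",onz(t1,306.95,201,.024)[1])
g=cv2.cvtColor(t1["img"],6);print(g[185:196,304:311])
```

```text
80 ell 398.38 183.27 [18.8 19.3] z84 [ 0.5225 -0.2413]
100 ell 398.39 183.24 [19.6 20. ] z84 [ 0.5226 -0.2414]
120 ell 398.44 183.23 [20.3 20.8] z84 [ 0.5226 -0.2415]
140 ell 398.47 183.22 [21.1 21.5] z84 [ 0.5227 -0.2416]
140 ell 352.56 124.3 [ 50.8 100.1] z84 [ 0.7376 -0.0847]
80 ell 349.08 158.11 [ 5.3 15. ] z84 [ 0.52   -0.2337]
100 ell 349.12 157.92 [ 6.8 16.9] z84 [ 0.5205 -0.235 ]
cap x 0.4585179827282891 y 0.08204343844718724
[[170 171 172 172 172 172 172]
 [171 172 173 172 173 173 172]
 [173 173 172 173 173 172 173]
 [173 173 173 173 173 173 174]
 [173 172 172 172 171 171 171]
 [170 168 167 166 164 164 166]
 [157 154 150 147 145 144 150]
 [129 121 115 112 110 113 123]
 [ 87  78  73  71  71  76  85]
 [ 58  52  49  50  49  51  55]
 [ 46  47  46  47  45  48  46]]
```

Call:
play_rows(
  targets=[
    [[0, 0, -0.09, 0, 0, 0], [0, 0, -0.09, 0, 0, 0], [0.0253, 0.1481, 0, 0, 0, 0], [0.0253, 0.1481, 0, 0, 0, 0], [0.0253, 0.1481, 0, 0, 0, 0], [0.0253, 0.1481, 0, 0, 0, 0], [0.0253, 0.1481, 0, 0, 0, 0], [0.0253, 0.1481, 0, 0, 0, 0], [0.0253, 0.1481, 0, 0, 0, 0], [0.0253, 0.1481, 0, 0, 0, 0], [0.0253, 0.1481, 0, 0, 0, 0], [0.0253, 0.1481, 0, 0, 0, 0], [0.0253, 0.1481, 0, 0, 0, 0], [0, 0, 0, 0, 0, 0], [0, 0, 0, 0, 0, 0]],
  ],
)

```text
t: 20.95
tool_pos: [0.522, -0.2409, 0.1472]
tool_rot: [-3.139, -0.041, 0.003]
force: [-0.0, 0.5, -1.4]
opening: 0.0363
```

Run:
```python
from h import *
import pickle
need([.523,-.241,.115],-88.5)
s=grab_frame("scene");t=grab_frame("top");pickle.dump((s,t),open("hov.pkl","wb"))
print(robot.get_state()["opening"])
```

```text
t 20.95 p [ 0.522  -0.2409  0.1472] y [ 0.026 -1.    -0.002] z [-0.002  0.002 -1.   ] q [-0.53  0.18  1.44  0.    1.53  1.01] F [-0.   0.5 -1.4] open 0.0363
shift mm [ 1.   0.2 32.2] share [0.0051 0.0009 0.1608]
turn z share -0.0001
0.03668268557062495
```

Call:
play_rows(
  targets=[
    [[0.004, 0, 0.06, 0, 0, 0], [0, 0, 0.06, 0, 0, 0], [0, 0, 0.05, 0, 0, 0], [0, 0, 0, 0, 0, 0], [0, 0, 0, 0, 0, 0]],
  ],
)

```text
t: 21.55
tool_pos: [0.5234, -0.2406, 0.1145]
tool_rot: [-3.141, -0.043, 0.0]
force: [0.2, -0.3, -1.6]
opening: 0.0367
```

Call:
play_rows(
  targets=[
    [[0, 0, 0.01, 0, 0, 0], [0, 0, 0.01, 0, 0, 0], [0, 0, 0.01, 0, 0, 0], [0, 0, 0, 0, 0, 0]],
  ],
)

```text
t: 21.95
tool_pos: [0.524, -0.2412, 0.1098]
tool_rot: [3.141, 0.043, 0.003]
force: [-0.2, 0.3, -0.9]
opening: 0.0366
```

Call:
play_rows(
  targets=[
    [[0, 0, 0.01, 0, 0, 0], [0, 0, 0.01, 0, 0, 0], [0, 0, 0, 0, 0, 0]],
  ],
)

```text
t: 22.25
tool_pos: [0.5239, -0.2413, 0.1093]
tool_rot: [3.14, 0.043, 0.005]
force: [-7.2, 2.1, 13.0]
opening: 0.0366
```

Call:
play_rows(
  targets=[
    [[0, 0, 0.01, 0, 0, 0], [0, 0, 0.01, 0, 0, 0], [0, 0, 0, 0, 0, 0]],
  ],
)

```text
t: 22.55
tool_pos: [0.5238, -0.2414, 0.1088]
tool_rot: [3.139, 0.043, 0.006]
force: [-13.0, 4.2, 24.9]
opening: 0.0368
```

Run:
```python
from h import *
pose();print(robot.get_state()["ft_torque"])
```

```text
t 22.55 p [ 0.5238 -0.2414  0.1088] y [ 0.027 -1.     0.003] z [ 0.004 -0.003 -1.   ] q [-0.53  0.2   1.49 -0.    1.45  1.01] F [-13.    4.2  24.9] open 0.0368
[0.98962084 1.62979322 0.10122657]
```

Call:
play_rows(
  targets=[
    [[0, 0, -0.02, 0, 0, 0], [-0.01, -0.003, -0.02, 0, 0, 0], [0, 0, 0, 0, 0, 0]],
  ],
)

```text
t: 22.85
tool_pos: [0.5217, -0.2405, 0.1095]
tool_rot: [3.141, 0.042, 0.002]
force: [-1.3, -0.2, 1.6]
opening: 0.0365
```

Call:
play_rows(
  targets=[
    [[0, 0, 0.01, 0, 0, 0], [0, 0, 0.01, 0, 0, 0], [0, 0, 0.01, 0, 0, 0], [0, 0, 0, 0, 0, 0]],
  ],
)

```text
t: 23.25
tool_pos: [0.521, -0.2401, 0.1013]
tool_rot: [-3.14, -0.042, 0.002]
force: [0.1, -0.8, -0.9]
opening: 0.0365
```

It slid into the mouth. I'll carry on down onto the seal.

Call:
play_rows(
  targets=[
    [[0, 0, 0.01, 0, 0, 0], [0, 0, 0.01, 0, 0, 0], [0, 0, 0, 0, 0, 0]],
  ],
)

```text
t: 23.55
tool_pos: [0.5213, -0.2405, 0.0984]
tool_rot: [-3.141, -0.043, 0.001]
force: [-1.2, -0.3, -1.7]
opening: 0.0366
```

Call:
play_rows(
  targets=[
    [[0, 0, 0.01, 0, 0, 0], [0, 0, 0.005, 0, 0, 0], [0, 0, 0, 0, 0, 0]],
  ],
)

```text
t: 23.85
tool_pos: [0.5214, -0.2406, 0.0975]
tool_rot: [3.141, 0.043, 0.001]
force: [-4.7, 0.7, 4.9]
opening: 0.0364
```

Call:
play_rows(
  targets=[
    [[-0.003, 0, 0.01, 0, 0, 0], [0, 0, 0.005, 0, 0, 0], [0, 0, 0, 0, 0, 0]],
  ],
)

```text
t: 24.15
tool_pos: [0.5214, -0.2406, 0.0954]
tool_rot: [3.14, 0.043, 0.004]
force: [-4.8, 0.3, 7.4]
opening: 0.0371
```

Call:
play_rows(
  targets=[
    [[0, 0, 0.005, 0, 0, 0], [0, 0, 0.005, 0, 0, 0], [0, 0, 0, 0, 0, 0]],
  ],
)

```text
t: 24.45
tool_pos: [0.5214, -0.2406, 0.0942]
tool_rot: [3.14, 0.043, 0.004]
force: [-5.3, 1.2, 10.5]
opening: 0.0365
```

Call:
play_rows(
  targets=[
    [[-0.003, 0, 0.005, 0, 0, 0], [0, 0, 0.005, 0, 0, 0], [0, 0, 0, 0, 0, 0]],
  ],
)

```text
t: 24.75
tool_pos: [0.5214, -0.2406, 0.0937]
tool_rot: [3.14, 0.043, 0.007]
force: [-7.1, 3.5, 14.8]
opening: 0.0372
```

Call:
play_rows(
  targets=[
    [[0, 0, 0.005, 0, 0, 0], [0, 0, 0.005, 0, 0, 0], [0, 0, 0, 0, 0, 0]],
  ],
)

```text
t: 25.05
tool_pos: [0.5214, -0.2407, 0.0937]
tool_rot: [3.139, 0.043, 0.008]
force: [-9.8, 3.5, 22.4]
opening: 0.0367
```

The hard stop is at 0.0937, as predicted. I'll add preload, then open in small steps while still pressing so the pads can't lift the cap.

Call:
play_rows(
  targets=[
    [[0, 0, 0.005, 0, 0, 0], [0, 0, 0.005, 0, 0, 0], [0, 0, 0, 0, 0, 0]],
  ],
)

```text
t: 25.35
tool_pos: [0.5215, -0.2407, 0.0936]
tool_rot: [3.139, 0.043, 0.009]
force: [-12.6, 6.5, 29.1]
opening: 0.0366
```

Call:
play_rows(
  targets=[
    [[0, 0, 0.003, 0, 0, 0], [0, 0, 0.002, 0, 0, 0], [0, 0, 0, 0, 0, 0]],
  ],
  hand=47,
)

```text
t: 25.65
tool_pos: [0.5224, -0.2407, 0.0912]
tool_rot: [3.138, 0.044, 0.012]
force: [-7.9, 4.7, 23.3]
opening: 0.0404
```

Run:
```python
from h import *
pose()
```

```text
t 25.65 p [ 0.5224 -0.2407  0.0912] y [ 0.028 -1.     0.003] z [ 0.008 -0.003 -1.   ] q [-0.53  0.2   1.52  0.    1.41  1.01] F [-7.9  4.7 23.3] open 0.0404
```

Call:
play_rows(
  targets=[
    [[0, 0, 0.004, 0, 0, 0], [0, 0, 0.002, 0, 0, 0], [0, 0, 0, 0, 0, 0]],
  ],
  hand=53,
)

```text
t: 25.95
tool_pos: [0.5226, -0.2415, 0.0898]
tool_rot: [3.137, 0.044, 0.013]
force: [-7.9, 1.8, 20.8]
opening: 0.0455
```

Call:
play_rows(
  targets=[
    [[0, 0, 0.004, 0, 0, 0], [0, 0, 0.002, 0, 0, 0], [0, 0, 0, 0, 0, 0]],
  ],
  hand=59,
)

```text
t: 26.25
tool_pos: [0.5228, -0.2427, 0.089]
tool_rot: [3.135, 0.043, 0.014]
force: [-7.7, -1.7, 20.8]
opening: 0.0508
```

Call:
play_rows(
  targets=[
    [[0, 0, 0.004, 0, 0, 0], [0, 0, 0.002, 0, 0, 0], [0, 0, 0, 0, 0, 0]],
  ],
  hand=65,
)

```text
t: 26.55
tool_pos: [0.523, -0.2432, 0.088]
tool_rot: [3.134, 0.043, 0.015]
force: [-7.8, -2.1, 22.1]
opening: 0.0558
```

Call:
play_rows(
  targets=[
    [[0, 0, 0.004, 0, 0, 0], [0, 0, 0.002, 0, 0, 0], [0, 0, 0, 0, 0, 0], [0, 0, 0, 0, 0, 0]],
  ],
  hand=75,
)

```text
t: 26.95
tool_pos: [0.5236, -0.2432, 0.0861]
tool_rot: [3.134, 0.042, 0.016]
force: [-4.1, -3.1, 17.6]
opening: 0.0641
```

Call:
play_rows(
  targets=[
    [[0, 0, -0.02, 0, 0, 0], [0, 0, -0.02, 0, 0, 0], [0, 0, -0.02, 0, 0, 0], [0, 0, -0.02, 0, 0, 0], [0, 0, 0, 0, 0, 0]],
  ],
  hand=85,
)

```text
t: 27.45
tool_pos: [0.5208, -0.2404, 0.0956]
tool_rot: [3.141, 0.043, 0.002]
force: [0.8, -0.6, -1.1]
opening: 0.0732
```

Run:
```python
from h import *
pose()
```

```text
t 27.45 p [ 0.5208 -0.2404  0.0956] y [ 0.027 -1.     0.   ] z [ 0.002 -0.    -1.   ] q [-0.53  0.2   1.51  0.    1.42  1.01] F [ 0.8 -0.6 -1.1] open 0.0732
```

Call:
play_rows(
  targets=[
    [[0, 0, -0.05, 0, 0, 0], [0, 0, -0.1, 0, 0, 0], [0, 0, -0.15, 0, 0, 0], [0, 0, -0.15, 0, 0, 0], [0, 0, -0.15, 0, 0, 0], [0, 0, -0.15, 0, 0, 0], [-0.15, -0.15, 0, 0, 0, 0], [-0.15, -0.15, 0, 0, 0, 0], [-0.15, -0.15, 0, 0, 0, 0], [-0.15, -0.15, 0, 0, 0, 0], [-0.15, -0.15, 0, 0, 0, 0], [-0.1, -0.15, 0, 0, 0, 0], [0, -0.15, 0, 0, 0, 0], [0, 0, 0, 0, 0, 0], [0, 0, 0, 0, 0, 0]],
  ],
)

```text
t: 28.95
tool_pos: [0.3447, -0.0349, 0.2457]
tool_rot: [3.14, 0.045, 0.003]
force: [0.6, -0.4, 0.2]
opening: 0.0729
```

Run:
```python
from h import *
import pickle
pose()
s=grab_frame("scene");t=grab_frame("top");pickle.dump((s,t),open("fin.pkl","wb"))
a=cv2.resize(t["img"][160:210,373:423],None,fx=8,fy=8,interpolation=cv2.INTER_CUBIC)
b=cv2.resize(s["img"][130:180,324:374],None,fx=8,fy=8,interpolation=cv2.INTER_CUBIC)
c=cv2.resize(t["img"][130:243,150:450],(400,150));d=cv2.resize(s["img"][140:350,150:480],(300,190))
im=np.zeros((600,800,3),np.uint8);im[:400,:400]=a;im[:400,400:]=b;im[405:555,:400]=c;im[405:595,450:750]=d
cv2.imwrite("pics/fin.png",im)
for P in [[.5225,-.241,.122],[.5225+.045,-.241,.099],[.5225-.045,-.241,.099],[.5225,-.241+.045,.099],[.5225,-.241-.045,.099],[.5225,-.216,.125],[.5225,-.266,.125]]:
    p,q=proj(t,P),proj(s,P);print(P,np.round([(p[0]-373)*8,(p[1]-160)*8,400+(q[0]-324)*8,(q[1]-130)*8]))
```

```text
t 28.95 p [ 0.3447 -0.0349  0.2457] y [ 0.029 -1.     0.001] z [ 0.002 -0.001 -1.   ] q [-0.26 -0.39  1.75 -0.    1.77  1.28] F [ 0.6 -0.4  0.2] open 0.0729
[0.5225, -0.241, 0.122] [216. 172. 604. 150.]
[0.5675, -0.241, 0.099] [204.  79. 524. 168.]
[0.4775, -0.241, 0.099] [211. 283. 686. 214.]
[0.5225, -0.196, 0.099] [104. 182. 559. 233.]
[0.5225, -0.286, 0.099] [311. 180. 646. 150.]
[0.5225, -0.216, 0.125] [159. 171. 580. 168.]
[0.5225, -0.266, 0.125] [276. 170. 629. 122.]
```

View pics/fin.png

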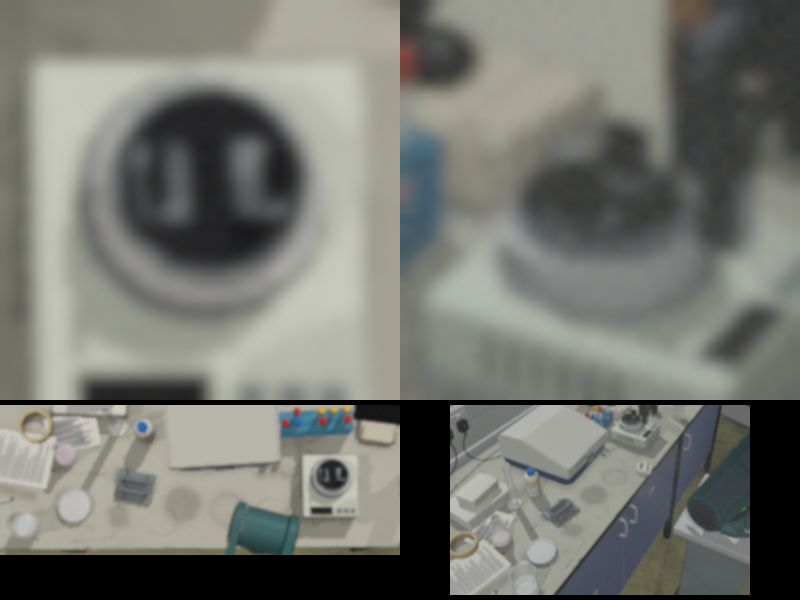

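The final picture shows the cap in the port, disc centred at about (211,180) in the top crop. The tab slots are about 9 px apart, which matches the sprung-out state. In the scene crop the far tab's top is at about (625,120), against a predicted (629,122) for a locked level cap. The bystanders seen in the frame are in place, so I'm handing in.

Run:
```python
from h import *
print(robot.close_job())
```

```text
the job is handed in; nothing more can be done
None
```

The dust cap is in the photometer port and, by my last checks, locked in and level. I handed the job in at about 29 s of the 58 s allowed.

**What I did:**
- I took the cap from its stand across plug and flange. I laid it flat with its tabs up and let go.
- I then pinched the tabs and moved it over the port.
- The first try at the mouth sat on the rim at about 25 N. I backed off about 4 mm, shifted about 2 mm, and it slid in.
- I pressed it to the hard stop, at a wrist height of 0.0937 m as predicted, with at most about 30 N upward force.
- I opened the fingers in steps while still pressing at about 20 N, then withdrew.

**Last checks:**
- **Lock and level:** the tab slots show the sprung-out spacing, and the far tab's top is within a pixel of where a locked, level cap should put it. I judged the lock from the pictures only and did not pull on the cap.
- **Bystanders:** those in the last close-up were where they started. I did not measure them one by one.
- **Robot:** the wrist force is near zero and the gripper is clear of everything.

**What disagreed:**
- The pinched opening read about 37 mm instead of 41 mm. The pinch still fitted through the mouth.
- The port position from the camera was about 2 mm off from where the cap actually went in.

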